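# Ease the spring flap of the wider bead case shut

## Robot

A 6-joint arm with a two-finger parallel gripper is mounted at the origin on the work surface. World frame = base frame: x ahead of the robot, y to its left, z up, the work surface at z = 0. Lengths are in m, angles in rad, forces in N, time in s.
With the tool pointing down it reaches from about 0.375 to 0.825 m from the base axis. Payload 5.5 kg.
Tool frame: the origin (TCP) lies on the mounting face of the last link; the fingertips stand 173 mm ahead of it and the grasp point (between the pads) lies env.grasp_offset ahead of it (env.grasp_offset is the distance from the TCP to the grasp point, in m); z points along the fingers, y is the line along which they close (so a half turn about z gives the same grasp; the last joint's range is limited). The gripper opens to 85 mm and grips with 20 to 120 N. Pads are 22 mm wide; open, the fingers measure 114 mm over their backs; the gripper's body (76 mm by 85 mm) begins 54 mm behind the grasp point. The pads swing forward as they close: fully open they stand 13 mm farther back than shut.
Start: joints at [-1.324, 0.314, -0.047, 1.21, 0, 1.571], TCP at [0.147, -0.582, 0.405] pointing down, gripper open.
Joint ranges: [-2.67, 2.67], [-0.69, 1.73], [-1.03, 1.25], [-2.08, 2.16], [-1.42, 1.45], [-3.14, 3.14]. Speed limits (rad/s): [2.39, 2.39, 3.01, 3.14, 3.14, 3.14].

## Interface

Orientations are given as a unit quaternion [w, x, y, z].
In Python, from bench import env, eyes, job_done gives the robot as it stands.
- The arm moves only by the shell command python3 -m pendant 'ROWS' [FORCE]. ROWS is JSON, a list of rows, each an object of numbers: "fingers": the finger opening in mm, from 0 to 85.4; "tx", "ty", "tz": the shift along the world's x, y, z in mm; "wx", "wy", "wz": the turn, a rotation vector about the world's x, y, z in degrees. A call has 1 to 8 rows; each row is the pose to reach, as a shift and turn from the pose commanded when the call began; what a row does not reach only later rows make up. A row lasts 1/12 s, in which the tool goes at most 41.7 mm and 7.16 degrees, less where a joint would pass 70% of its speed; a pose out of reach is approached as far as the arm can. A call with a gripper value outside its range is refused whole. The fingers move at their own pace and stop on an object; FORCE is the grip in N (left out, the last holds). Time passes only in rows, so rows that repeat a pose let the fingers close. It gives the time, the measured TCP pose, the force, the opening and the grip force at its end, in the units of the state.
- env.observe(): the state, without advancing time (a new reading comes with each control period).
- eyes.get_image(name): name is "scene" or "top" or "wrist"; returns the picture (400x640x3 uint8, red, green, blue); there is no depth.
- eyes.calibration(name): a dict with "camera_matrix" (3x3 intrinsics, pixels), "world_to_cam" (4x4, takes a point from world to camera coordinates). Camera axes: x right, y down, z forward; pixel columns grow to the right and rows downward; lengths in m; the calibration is good to about 2 mm. The wrist camera is an equidistant fisheye: a pixel r from the principal point sees the ray r / f radians off the axis. A picture is of the moment at which its call begins: read the wrist's pose just before it. calibration takes no time and is no camera call; for the wrist camera it gives the pose at the moment of the call.
- job_done(): hands the job in; it is judged then, once.
Trained networks look in the newest picture that a camera, given by its name, has taken for a name from the list of things; names that differ only in an ending like _2 or _b are one class to them, and where a whole thing is asked for, a point or a joint stands for the part that bears it (a point fixed in the world has none). Each returns a list of dicts, best first, with "confidence" (0 to 1); they miss things now and then, are a little off and sometimes report something else, mostly with a low value. They report only what shows in the picture. A call takes as long as a camera call.
- eyes.boxes_of(label, camera): "position" ([x, y, z] in m, in world coordinates, good to about 4 mm: the middle of the surface that is visible of it).
The state is a dict: "clock": time; "joint_positions": joint angles; "joint_velocities": joint speeds; "joint_efforts": joint torques, N m; "tcp_pos": TCP position; "ee_rot": TCP orientation; "ft_force": force on the tool from outside, world axes, zero at the start; "moment": the same for the moment, N m; "gripper_width": finger opening in m; "grasp_force": force on a finger pad.
Only numpy, scipy, OpenCV 4.12 (cv2) and the standard library are available. Lean on these libraries where they do the work, as an engineer would, in place of code of your own. Each camera call takes 0.05 s, during which the arm holds its last target. There are 200 camera calls.

## Task

Closing time at the bead stall: two wooden bead cases stand with their spring flaps open. Ease the wider case's flap (it has a wooden bead pull on its edge) gently down until it is fully shut, without letting its spring slam it, then let go. Leave the narrower case standing open.

Things in the scene. Friction and masses are not known exactly. Their poses are not given: they have to be found in the camera images.
- wide_bead (a point): Centre of the wider case's bead pull: a wooden ball 24 mm across on an 8 mm steel stem, mid-way along the flap's free edge, 35 mm beyond that edge and 137 mm from the hinge line. Pinch it from above while the flap stands open; it turns easily between fingers that close along the hinge line, so the gripper can point down all the way. The point turns with the flap.
- wide_hinge (a point): Middle of the hinge line, top of the far wall, 80 mm up. Fixed axes: z up, y along the hinge, x from the case's front to its hinge. Case fixed, wooden, 180 mm wide (y), 100 deep (x), 80 high; flap as wide and deep, 10 thick. Bead centre in these axes at flap angle q: (-137 cos q + 6 sin q, 0, 137 sin q + 6 cos q) mm. The narrower case is 120 mm wide, else the same; they may swap sides.
- wide_flap (a joint): Angle of the wider case's flap, rad: 0 fully shut (level), 2.2 open, leaning back on its stop, where it starts and stays by its own weight. A torsion spring in the hinge always pulls it shut: brought forward past about 2.0 it closes by itself (about 1 N at the bead) and, let go, slams at 8 rad/s or more. Kept under 5.5 rad/s throughout it is eased; 0.5 to 1 rad/s is comfortable.
- narrow_flap (a joint): Angle of the narrower case's flap, rad, with the same spring and zero; it starts open at 2.2 and is to stay open.

How it is judged:
At the end, for the whole second after the job is handed in: The wider case's flap is shut to within 0.08 rad (about 11 mm at the bead) and the narrower case's flap still stands open (above 1.9 rad) (value of joint wide_flap below 0.08 rad and value of joint narrow_flap above 1.9 rad); the robot touches nothing.
It fails at once if the wider case's flap swings shut faster than 5.5 rad/s (it slams) (velocity of joint wide_flap below -5.5 rad/s).
It fails at once if the narrower case's flap is brought down below 1.2 rad (value of joint narrow_flap below 1.2 rad).
It also fails if it takes over 35 s, if anything falls off the work surface, if the arm or the gripper's body presses on something with over 40 N, if the wrist force passes 120 N, or if a joint passes its speed limit or range.

## Working session

There is one attempt and no reset: what is moved stays moved. The work goes in short steps, Python scripts to look and compute and a shell command to move; the robot and the scene stay as the last step left them, time stands still between calls to the robot, and variables do not carry over. Pictures are saved under pics/ and viewed, at most 10 in all, crops included, and the job is handed in when it is done.

```bash
mkdir -p pics; ls; python3 - <<'E'
from bench import env, eyes
import cv2,numpy as np
a=eyes.get_image("scene");b=eyes.get_image("top")
cv2.imwrite("pics/a.png",cv2.cvtColor(np.vstack([a,b])[:, :],cv2.COLOR_RGB2BGR)) if 0 else None
cv2.imwrite("pics/a.png",cv2.cvtColor(a,cv2.COLOR_RGB2BGR));cv2.imwrite("pics/b.png",cv2.cvtColor(b,cv2.COLOR_RGB2BGR))
for c in("scene","top"):
  for l in ("wide_bead","wide_flap","narrow_flap","wide_hinge"):
    print(c,l,[(np.round(d["position"],3),round(d["confidence"],2)) for d in eyes.boxes_of(l,c)])
o=env.observe();print(o["clock"],o["tcp_pos"],o["ee_rot"],env.grasp_offset,o["ft_force"])
E
```

```text
pics
scene wide_bead [(array([ 0.623, -0.141,  0.138]), 0.81)]
scene wide_flap [(array([ 0.621, -0.146,  0.13 ]), 0.94)]
scene narrow_flap [(array([0.627, 0.157, 0.139]), 0.55)]
scene wide_hinge [(array([ 0.559, -0.158,  0.07 ]), 0.71)]
top wide_bead [(array([ 0.61 , -0.12 ,  0.129]), 0.91)]
top wide_flap [(array([ 0.61 , -0.117,  0.131]), 0.94)]
top narrow_flap [(array([0.615, 0.174, 0.126]), 0.62)]
top wide_hinge [(array([ 0.572, -0.14 ,  0.078]), 0.87)]
0.5 [ 0.14656143 -0.58181197  0.40466931] [-1.59329203e-05  9.92398090e-01  1.23069210e-01 -9.41114670e-06] 0.1547 [-0.65712297  0.96881545 -0.43007683]
```

View pics/a.png

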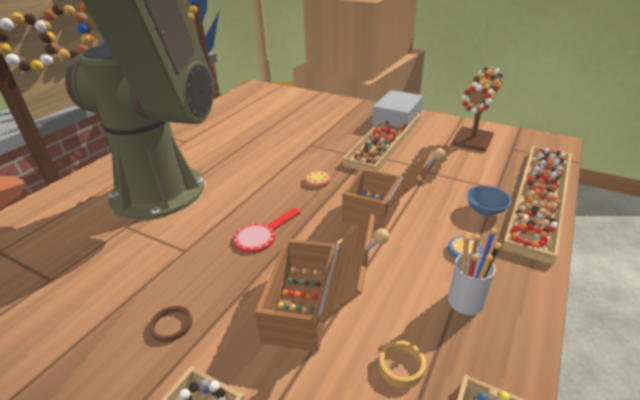

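View pics/b.png

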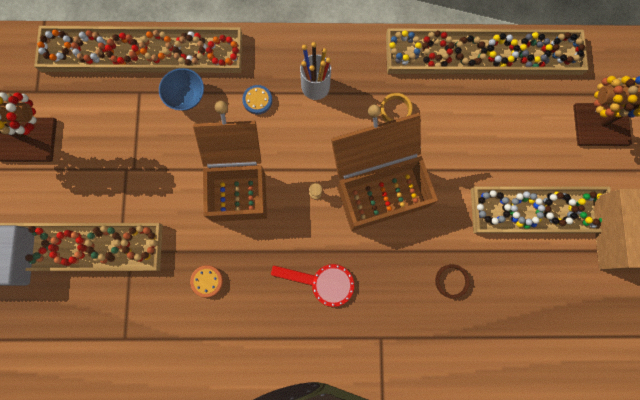

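The scene view shows the wide bead at about (382,235), and the top view shows it at (374,110). The wide case is yawed, with its hinge bar from about (343,178) to (421,157) in the top view. There is also an unknown ball at (316,190) in the top view.

```bash
cat > h.py <<'E'
import numpy as np, cv2
from bench import env, eyes
def P(c):
    k=eyes.calibration(c); return np.array(k["camera_matrix"]),np.array(k["world_to_cam"])
def tri(p1,c1,p2,c2):
    (K1,T1),(K2,T2)=P(c1),P(c2)
    X=cv2.triangulatePoints(K1@T1[:3],K2@T2[:3],np.float64(p1),np.float64(p2)).ravel(); return X[:3]/X[3]
def atz(p,c,z):
    K,T=P(c); R=T[:3,:3]; o=-R.T@T[:3,3]; d=R.T@np.linalg.solve(K,[*p,1]); return o+d*(z-o[2])/d[2]
def proj(X,c):
    K,T=P(c); x=K@(T[:3,:3]@np.array(X)+T[:3,3]); return x[:2]/x[2]
E
python3 - <<'E'
from h import *
np.set_printoptions(precision=3,suppress=True)
print("bead",tri((382,235),"scene",(374,110),"top"), "narrow bead",tri((438,155),"scene",(220,106),"top"))
a,b=atz((343,178),"top",.085),atz((421,157),"top",.085);print("hinge",a,b,np.linalg.norm(a-b))
a,b=atz((352,228),"top",.08),atz((436,203),"top",.08);print("front",a,b,np.linalg.norm(a-b))
for z in(.012,.05,.1,.2,.3): X=atz((316,190),"top",z);print(z,X,proj(X,"scene"))
for c,p,n in(("scene",(340,230),"c"),("top",(360,160),"d")):
    im=eyes.get_image(c); x,y=p; cr=im[max(0,y-90):y+90,x-110:x+110]
    cv2.imwrite(f"pics/{n}.png",cv2.cvtColor(cv2.resize(cr,None,fx=3.5,fy=3.3,interpolation=2)[:600],cv2.COLOR_RGB2BGR))
E
```

```text
bead [ 0.659 -0.113  0.19 ] narrow bead [0.665 0.174 0.187]
hinge [ 0.553 -0.06   0.085] [ 0.598 -0.222  0.085] 0.1681831548730086
front [ 0.45  -0.077  0.08 ] [ 0.502 -0.25   0.08 ] 0.18022758706246897
0.012 [ 0.543 -0.005  0.012] [344.438 254.481]
0.05 [ 0.535 -0.005  0.05 ] [340.981 239.261]
0.1 [ 0.525 -0.005  0.1  ] [336.191 218.171]
0.2 [ 0.503 -0.004  0.2  ] [325.686 171.921]
0.3 [ 0.482 -0.004  0.3  ] [313.738 119.315]
```

View pics/c.png

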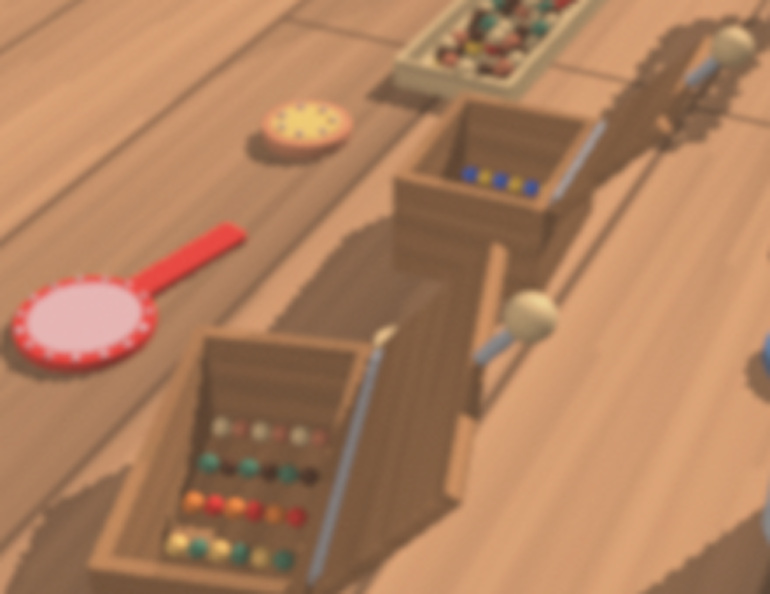

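View pics/d.png

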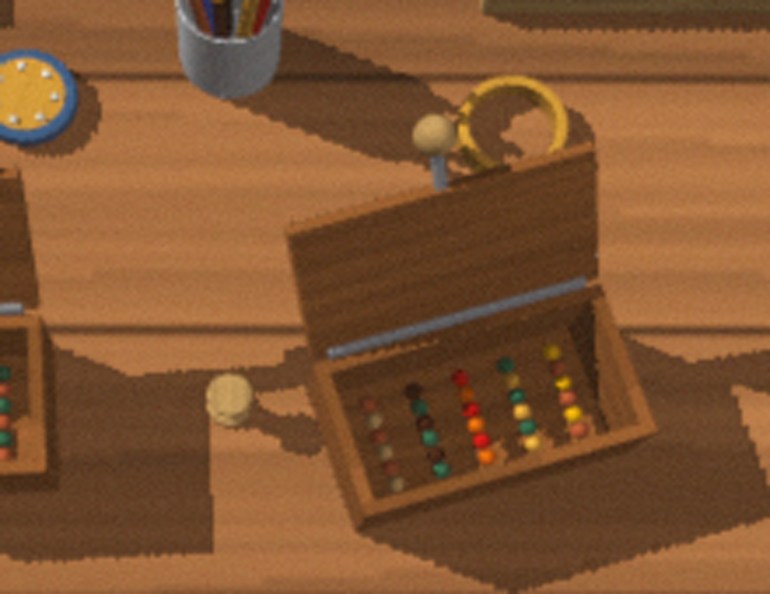

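The measurements agree: hinge middle at (0.575, -0.138, 0.08), yaw about 16.3°, and the bead triangulates to (0.659, -0.113, 0.190) against (0.658, -0.115, 0.188) from the model. The peg near (0.535, -0.005) is low and out of the way. I'm moving above the bead.

```bash
python3 -m pendant '[{"tx":256,"ty":233,"tz":35,"wz":2.2,"fingers":60},{"tx":256,"ty":233,"tz":35,"wz":2.2,"fingers":60},{"tx":256,"ty":233,"tz":35,"wz":2.2,"fingers":60},{"tx":256,"ty":233,"tz":35,"wz":2.2,"fingers":60},{"tx":256,"ty":233,"tz":35,"wz":2.2,"fingers":60},{"tx":256,"ty":233,"tz":35,"wz":2.2,"fingers":60},{"tx":256,"ty":233,"tz":35,"wz":2.2,"fingers":60},{"tx":256,"ty":233,"tz":35,"wz":2.2,"fingers":60}]' 30
```

```text
invalid input at $[0]: expected keys fingers, tx, ty, tz, wx, wy, wz
```

```bash
python3 -m pendant '[{"tx":256,"ty":233,"tz":35,"wx":0,"wy":0,"wz":2.2,"fingers":60},{"tx":256,"ty":233,"tz":35,"wx":0,"wy":0,"wz":2.2,"fingers":60},{"tx":256,"ty":233,"tz":35,"wx":0,"wy":0,"wz":2.2,"fingers":60},{"tx":256,"ty":233,"tz":35,"wx":0,"wy":0,"wz":2.2,"fingers":60},{"tx":256,"ty":233,"tz":35,"wx":0,"wy":0,"wz":2.2,"fingers":60},{"tx":256,"ty":233,"tz":35,"wx":0,"wy":0,"wz":2.2,"fingers":60},{"tx":256,"ty":233,"tz":35,"wx":0,"wy":0,"wz":2.2,"fingers":60},{"tx":256,"ty":233,"tz":35,"wx":0,"wy":0,"wz":2.2,"fingers":60}]' 30
```

```text
clock: 1.27
tcp_pos: [0.3929, -0.357, 0.4388]
ee_rot: [0.0, 0.99, 0.142, 0.0]
ft_force: [0.9, -0.6, -0.9]
gripper_width: 0.0602
grasp_force: 0.0
```

```bash
python3 -m pendant '[{"tx":256,"ty":235,"tz":0,"wx":0,"wy":0,"wz":0,"fingers":60},{"tx":256,"ty":235,"tz":0,"wx":0,"wy":0,"wz":0,"fingers":60},{"tx":256,"ty":235,"tz":0,"wx":0,"wy":0,"wz":0,"fingers":60},{"tx":256,"ty":235,"tz":0,"wx":0,"wy":0,"wz":0,"fingers":60},{"tx":256,"ty":235,"tz":0,"wx":0,"wy":0,"wz":0,"fingers":60},{"tx":256,"ty":235,"tz":0,"wx":0,"wy":0,"wz":0,"fingers":60},{"tx":256,"ty":235,"tz":0,"wx":0,"wy":0,"wz":0,"fingers":60},{"tx":256,"ty":235,"tz":0,"wx":0,"wy":0,"wz":0,"fingers":60}]'; python3 -m pendant '[{"tx":0,"ty":0,"tz":0,"wx":0,"wy":0,"wz":0,"fingers":60},{"tx":0,"ty":0,"tz":0,"wx":0,"wy":0,"wz":0,"fingers":60},{"tx":0,"ty":0,"tz":0,"wx":0,"wy":0,"wz":0,"fingers":60}]'
python3 - <<'E'
from h import *
np.set_printoptions(precision=3,suppress=True)
k=eyes.calibration("wrist");im=eyes.get_image("wrist")
K=np.array(k["camera_matrix"]);T=np.array(k["world_to_cam"]);print(K)
for X in((.659,-.113,.19),(.658,-.116,.188)):
  c=T[:3,:3]@np.array(X)+T[:3,3];th=np.arctan2(np.hypot(*c[:2]),c[2]);u=c[:2]/np.hypot(*c[:2])*th
  print("proj bead",K[0,0]*u[0]+K[0,2],K[1,1]*u[1]+K[1,2], "cam",c)
print(T)
for l in("wide_bead","wide_hinge"):print([(np.round(d["position"],3),round(d["confidence"],2)) for d in eyes.boxes_of(l,"wrist")])
cv2.imwrite("pics/e.png",cv2.cvtColor(im,cv2.COLOR_RGB2BGR))
E
```

```text
clock: 1.93
tcp_pos: [0.6386, -0.1314, 0.4384]
ee_rot: [0.0, 0.99, 0.142, 0.0]
ft_force: [1.0, -1.5, 0.2]
gripper_width: 0.0595
grasp_force: 0.0
clock: 2.18
tcp_pos: [0.6373, -0.1331, 0.4379]
ee_rot: [0.0, 0.99, 0.142, -0.0]
ft_force: [0.3, -0.4, -0.5]
gripper_width: 0.0598
grasp_force: 0.0
[[309.707   0.    321.749]
 [  0.    309.707 198.176]
 [  0.      0.      1.   ]]
proj bead 304.7877969335051 175.1182498017199 cam [-0.012 -0.017  0.223]
proj bead 308.5286144961238 176.8285668390414 cam [-0.01  -0.016  0.225]
[[ 0.281 -0.96  -0.002 -0.306]
 [-0.909 -0.267  0.319  0.492]
 [-0.306 -0.088 -0.948  0.595]
 [ 0.     0.     0.     1.   ]]
[(array([ 0.625, -0.124,  0.152]), 0.85)]
[]
```

View pics/e.png

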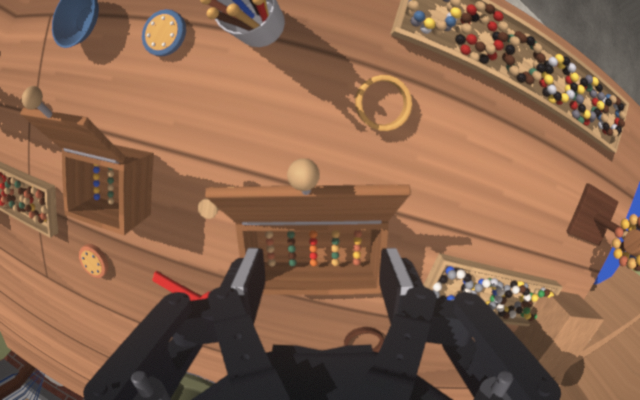

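The bead shows at (303.5,173.5) in the wrist view, 2 px from the prediction, and the hinge is level in the image, so the yaw is right. I'll centre over it, go down and pinch.

```bash
python3 -m pendant '[{"tx":23,"ty":21,"tz":0,"wx":0,"wy":0,"wz":0,"fingers":60},{"tx":23,"ty":21,"tz":-30,"wx":0,"wy":0,"wz":0,"fingers":60},{"tx":23,"ty":21,"tz":-60,"wx":0,"wy":0,"wz":0,"fingers":60},{"tx":23,"ty":21,"tz":-80,"wx":0,"wy":0,"wz":0,"fingers":60},{"tx":23,"ty":21,"tz":-95,"wx":0,"wy":0,"wz":0,"fingers":60},{"tx":23,"ty":21,"tz":-95,"wx":0,"wy":0,"wz":0,"fingers":60},{"tx":23,"ty":21,"tz":-95,"wx":0,"wy":0,"wz":0,"fingers":60},{"tx":23,"ty":21,"tz":-95,"wx":0,"wy":0,"wz":0,"fingers":60}]'
python3 - <<'E'
from h import *
im=eyes.get_image("wrist")
cv2.imwrite("pics/f.png",cv2.cvtColor(im,cv2.COLOR_RGB2BGR))
E
```

```text
clock: 3.0
tcp_pos: [0.6605, -0.113, 0.3449]
ee_rot: [0.0, 0.99, 0.142, 0.001]
ft_force: [0.6, -0.0, 0.4]
gripper_width: 0.0599
grasp_force: 0.0
```

View pics/f.png

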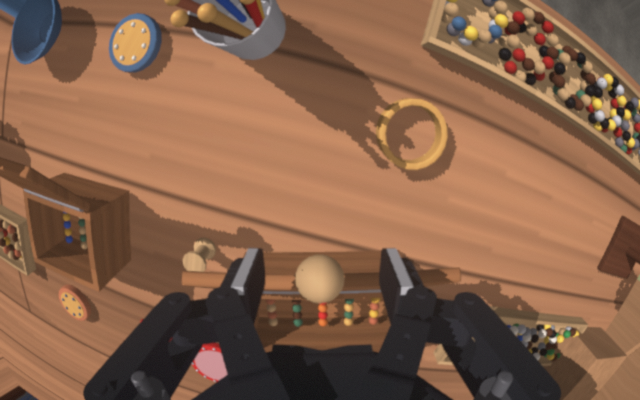

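The bead at (320,278) sits centred between the pads at (247,272) and (395,272). I'll close on it.

```bash
python3 -m pendant '[{"tx":0,"ty":0,"tz":-1,"wx":0,"wy":0,"wz":0,"fingers":15},{"tx":0,"ty":0,"tz":-1,"wx":0,"wy":0,"wz":0,"fingers":15},{"tx":0,"ty":0,"tz":-1,"wx":0,"wy":0,"wz":0,"fingers":15},{"tx":0,"ty":0,"tz":-1,"wx":0,"wy":0,"wz":0,"fingers":15},{"tx":0,"ty":0,"tz":-1,"wx":0,"wy":0,"wz":0,"fingers":15},{"tx":0,"ty":0,"tz":-1,"wx":0,"wy":0,"wz":0,"fingers":15},{"tx":0,"ty":0,"tz":-1,"wx":0,"wy":0,"wz":0,"fingers":15},{"tx":0,"ty":0,"tz":-1,"wx":0,"wy":0,"wz":0,"fingers":15}]' 35
python3 - <<'E'
import numpy as np
q=np.linspace(2.2,-0.02,38)
def b(q):return np.array([-137*np.cos(q)+6*np.sin(q),137*np.sin(q)+6*np.cos(q)])
B=np.array([b(x) for x in q]);ps=np.radians(16.3)
for s in range(0,37,7):
  print(s,[(round(d[0]*np.cos(ps),1),round(d[0]*np.sin(ps),1),round(d[1],1)) for d in B[s+1:s+8]-B[s]])
E
```

```text
clock: 3.72
tcp_pos: [0.6608, -0.1119, 0.3429]
ee_rot: [-0.0, 0.99, 0.142, 0.001]
ft_force: [1.9, 2.5, 4.2]
gripper_width: 0.0219
grasp_force: 34.2
0 [(np.float64(-6.3), np.float64(-1.8), np.float64(4.9)), (np.float64(-12.9), np.float64(-3.8), np.float64(9.5)), (np.float64(-19.8), np.float64(-5.8), np.float64(13.6)), (np.float64(-26.8), np.float64(-7.8), np.float64(17.2)), (np.float64(-34.1), np.float64(-10.0), np.float64(20.5)), (np.float64(-41.5), np.float64(-12.1), np.float64(23.2)), (np.float64(-49.1), np.float64(-14.4), np.float64(25.5))]
7 [(np.float64(-7.7), np.float64(-2.3), np.float64(1.8)), (np.float64(-15.5), np.float64(-4.5), np.float64(3.2)), (np.float64(-23.3), np.float64(-6.8), np.float64(4.0)), (np.float64(-31.2), np.float64(-9.1), np.float64(4.4)), (np.float64(-39.1), np.float64(-11.4), np.float64(4.2)), (np.float64(-47.0), np.float64(-13.7), np.float64(3.6)), (np.float64(-54.8), np.float64(-16.0), np.float64(2.5))]
14 [(np.float64(-7.7), np.float64(-2.3), np.float64(-1.6)), (np.float64(-15.4), np.float64(-4.5), np.float64(-3.7)), (np.float64(-22.9), np.float64(-6.7)
[... 486 characters left out ...]
, (np.float64(-29.1), np.float64(-8.5), np.float64(-27.5)), (np.float64(-33.9), np.float64(-9.9), np.float64(-34.1)), (np.float64(-38.3), np.float64(-11.2), np.float64(-40.9))]
28 [(np.float64(-4.0), np.float64(-1.2), np.float64(-7.1)), (np.float64(-7.6), np.float64(-2.2), np.float64(-14.4)), (np.float64(-10.8), np.float64(-3.2), np.float64(-21.9)), (np.float64(-13.5), np.float64(-4.0), np.float64(-29.7)), (np.float64(-15.8), np.float64(-4.6), np.float64(-37.5)), (np.float64(-17.6), np.float64(-5.2), np.float64(-45.5)), (np.float64(-19.0), np.float64(-5.6), np.float64(-53.6))]
35 [(np.float64(-0.9), np.float64(-0.3), np.float64(-8.2)), (np.float64(-1.3), np.float64(-0.4), np.float64(-16.4))]
```

```bash
python3 -m pendant '[{"tx":-6.3,"ty":-1.8,"tz":4.9,"wx":0,"wy":0,"wz":0,"fingers":15},{"tx":-12.9,"ty":-3.8,"tz":9.5,"wx":0,"wy":0,"wz":0,"fingers":15},{"tx":-19.8,"ty":-5.8,"tz":13.6,"wx":0,"wy":0,"wz":0,"fingers":15},{"tx":-26.8,"ty":-7.8,"tz":17.2,"wx":0,"wy":0,"wz":0,"fingers":15},{"tx":-34.1,"ty":-10,"tz":20.5,"wx":0,"wy":0,"wz":0,"fingers":15},{"tx":-41.5,"ty":-12.1,"tz":23.2,"wx":0,"wy":0,"wz":0,"fingers":15},{"tx":-49.1,"ty":-14.4,"tz":25.5,"wx":0,"wy":0,"wz":0,"fingers":15}]' 45
```

```text
clock: 4.3
tcp_pos: [0.6103, -0.1272, 0.368]
ee_rot: [0.0, 0.99, 0.142, -0.0]
ft_force: [2.5, -0.7, 2.3]
gripper_width: 0.0212
grasp_force: 44.3
```

```bash
python3 -m pendant '[{"tx":-7.7,"ty":-2.3,"tz":1.8,"wx":0,"wy":0,"wz":0,"fingers":15},{"tx":-15.5,"ty":-4.5,"tz":3.2,"wx":0,"wy":0,"wz":0,"fingers":15},{"tx":-23.3,"ty":-6.8,"tz":4,"wx":0,"wy":0,"wz":0,"fingers":15},{"tx":-31.2,"ty":-9.1,"tz":4.4,"wx":0,"wy":0,"wz":0,"fingers":15},{"tx":-39.1,"ty":-11.4,"tz":4.2,"wx":0,"wy":0,"wz":0,"fingers":15},{"tx":-47,"ty":-13.7,"tz":3.6,"wx":0,"wy":0,"wz":0,"fingers":15},{"tx":-54.8,"ty":-16,"tz":2.5,"wx":0,"wy":0,"wz":0,"fingers":15}]'
```

```text
clock: 4.88
tcp_pos: [0.5558, -0.1435, 0.3704]
ee_rot: [0.001, 0.99, 0.142, 0.0]
ft_force: [2.9, -5.4, 1.4]
gripper_width: 0.0213
grasp_force: 45.3
```

```bash
python3 -m pendant '[{"tx":-7.7,"ty":-2.3,"tz":-1.6,"wx":0,"wy":0,"wz":0,"fingers":15},{"tx":-15.4,"ty":-4.5,"tz":-3.7,"wx":0,"wy":0,"wz":0,"fingers":15},{"tx":-22.9,"ty":-6.7,"tz":-6.3,"wx":0,"wy":0,"wz":0,"fingers":15},{"tx":-30.2,"ty":-8.8,"tz":-9.3,"wx":0,"wy":0,"wz":0,"fingers":15},{"tx":-37.4,"ty":-10.9,"tz":-12.8,"wx":0,"wy":0,"wz":0,"fingers":15},{"tx":-44.3,"ty":-13,"tz":-16.7,"wx":0,"wy":0,"wz":0,"fingers":15},{"tx":-51,"ty":-14.9,"tz":-21,"wx":0,"wy":0,"wz":0,"fingers":15}]'
```

```text
clock: 5.47
tcp_pos: [0.5046, -0.1589, 0.35]
ee_rot: [0.002, 0.99, 0.142, -0.0]
ft_force: [-0.9, -8.7, 8.9]
gripper_width: 0.0216
grasp_force: 44.0
```

```bash
python3 -m pendant '[{"tx":-6.4,"ty":-2.2,"tz":-4.8,"wx":0,"wy":0,"wz":0,"fingers":15},{"tx":-12.6,"ty":-4.2,"tz":-9.9,"wx":0,"wy":0,"wz":0,"fingers":15},{"tx":-18.4,"ty":-6.4,"tz":-15.4,"wx":0,"wy":0,"wz":0,"fingers":15},{"tx":-24,"ty":-8,"tz":-21.3,"wx":0,"wy":0,"wz":0,"fingers":15},{"tx":-29.1,"ty":-9.5,"tz":-27.5,"wx":0,"wy":0,"wz":0,"fingers":15},{"tx":-33.9,"ty":-10.9,"tz":-34.1,"wx":0,"wy":0,"wz":0,"fingers":15},{"tx":-38.3,"ty":-12.2,"tz":-40.9,"wx":0,"wy":0,"wz":0,"fingers":15}]'
```

```text
clock: 6.05
tcp_pos: [0.4621, -0.1716, 0.3084]
ee_rot: [0.003, 0.99, 0.141, -0.006]
ft_force: [-21.6, -13.5, 19.7]
gripper_width: 0.0154
grasp_force: 18.0
```

The grip width fell to 15 mm and the outward force is growing, so the bead is working off-centre. I'll look before continuing.

```bash
python3 - <<'E'
from h import *
im=eyes.get_image("wrist"); o=env.observe();print(o["ft_force"],o["gripper_width"],o["grasp_force"],o["tcp_pos"])
s=eyes.get_image("scene")
a=cv2.resize(im[200:400,170:470],(600,400));b=cv2.resize(s[190:290,260:410],(600,400))[:200] if 0 else cv2.resize(s[170:320,240:440],(266,200))
cv2.imwrite("pics/g.png",cv2.cvtColor(np.vstack([a,np.pad(cv2.resize(s[170:320,220:440],(293,200)),((0,0),(0,307),(0,0)))]),cv2.COLOR_RGB2BGR))
E
```

```text
[-17.38845664 -15.16936604  14.93210078] 0.01525267229053219 16.746901720762253 [ 0.46112958 -0.17173128  0.30681291]
```

View pics/g.png

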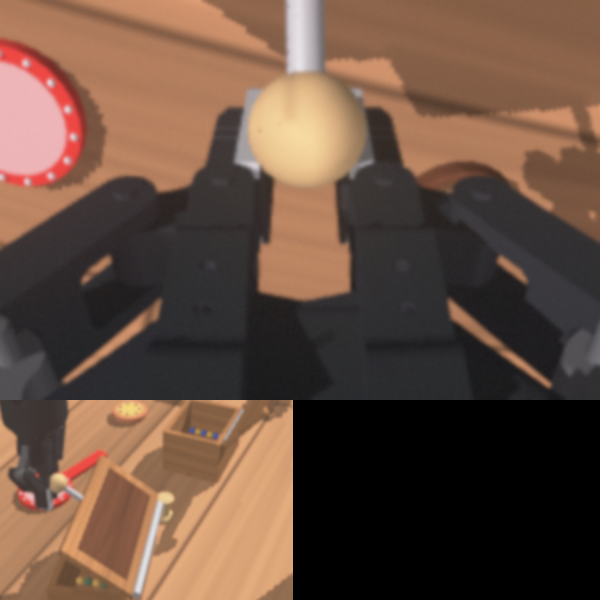

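```bash
python3 - <<'E'
from h import *
np.set_printoptions(precision=4,suppress=True)
K,T=P("wrist");R=T[:3,:3];o=-R.T@T[:3,3]
x=(np.array([324,264])-K[:2,2])/K[0,0];th=np.linalg.norm(x);d=R.T@np.r_[x/th*np.sin(th),np.cos(th)]
a=atz((265,231),"scene",0);b=atz((265,231),"scene",1);e=(b-a)/np.linalg.norm(b-a)
s=np.linalg.lstsq(np.c_[d,-e],a-o,rcond=None)[0];p,q=o+s[0]*d,a+s[1]*e
print("ray points",p,q,"dist",s[0],"by size",o+.126*d)
G=env.observe()["tcp_pos"]-[0,0,.1547];print("grasp",G)
h=np.array([.575,-.138,.08]);u=np.array([.96,.281,0])
for n,X in(("tri",(p+q)/2),("size",o+.126*d),("g",G)):
  l=X-h;lx=l@u;print(n,lx,l[2],np.hypot(lx,l[2]),"q",np.arctan2(l[2],-lx)-.0437)
E
```

```text
ray points [ 0.4786 -0.1675  0.1709] [ 0.4788 -0.1675  0.1708] dist 0.12192353904055717 by size [ 0.4765 -0.1682  0.1674]
grasp [ 0.4615 -0.1717  0.1525]
tri -0.10075331215239403 0.09083703931958782 0.1356561742864146 q 0.689986622601262
size -0.10300470499134289 0.08743547716631571 0.13511081347418086 q 0.6601256748337244
g -0.11841268018521271 0.07254770735278344 0.13886948070325092 q 0.5059824634229614
```

The bead is now at q≈0.69, resting in the fingers' hinge-side edges. The 15 mm gap cradles the 24 mm ball and blocks it from closing. I'll keep the fingers at 15 and retreat along the arc slowly so the spring follows.

```bash
python3 -m pendant '[{"tx":-3.8,"ty":-1.1,"tz":-3.1,"wx":0,"wy":0,"wz":0,"fingers":15},{"tx":-7.5,"ty":-2.2,"tz":-6.5,"wx":0,"wy":0,"wz":0,"fingers":15},{"tx":-10.9,"ty":-3.2,"tz":-10,"wx":0,"wy":0,"wz":0,"fingers":15},{"tx":-10.9,"ty":-3.2,"tz":-10,"wx":0,"wy":0,"wz":0,"fingers":15}]'
cat > look.py <<'E'
from h import *
import sys
im=eyes.get_image("wrist"); s=eyes.get_image("scene")
a=cv2.resize(im[200:400,170:470],(600,400))
cv2.imwrite(sys.argv[1],cv2.cvtColor(np.vstack([a,np.pad(cv2.resize(s[170:320,220:440],(293,200)),((0,0),(0,307),(0,0)))]),cv2.COLOR_RGB2BGR))
E
python3 look.py pics/h.png
```

```text
clock: 6.48
tcp_pos: [0.4531, -0.1743, 0.2974]
ee_rot: [0.002, 0.99, 0.141, -0.004]
ft_force: [-7.0, -10.6, 5.4]
gripper_width: 0.0151
grasp_force: 8.6
```

View pics/h.png

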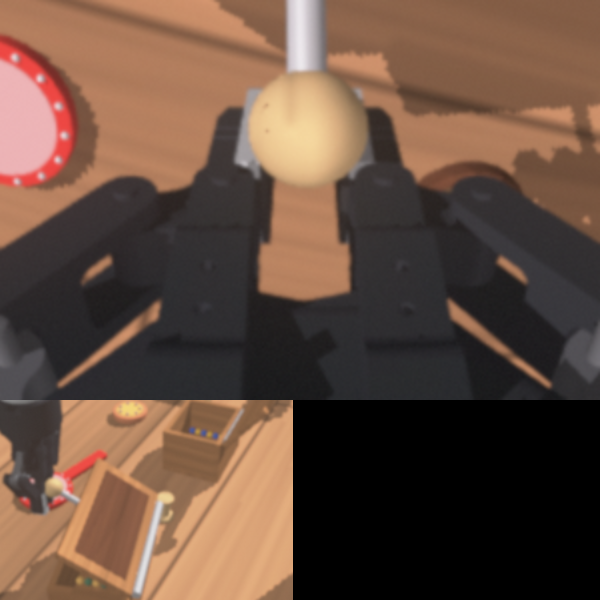

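The bead followed with the same seating and lower forces. I'll continue.

```bash
python3 -m pendant '[{"tx":-4,"ty":-1.2,"tz":-6.2,"wx":0,"wy":0,"wz":0,"fingers":15},{"tx":-7.7,"ty":-2.2,"tz":-12.7,"wx":0,"wy":0,"wz":0,"fingers":15},{"tx":-11,"ty":-3.2,"tz":-19.4,"wx":0,"wy":0,"wz":0,"fingers":15},{"tx":-14.1,"ty":-4.1,"tz":-26.3,"wx":0,"wy":0,"wz":0,"fingers":15},{"tx":-16.7,"ty":-4.9,"tz":-33.3,"wx":0,"wy":0,"wz":0,"fingers":15},{"tx":-16.7,"ty":-4.9,"tz":-33.3,"wx":0,"wy":0,"wz":0,"fingers":15}]'
python3 look.py pics/i.png
```

```text
clock: 7.08
tcp_pos: [0.4365, -0.1789, 0.2632]
ee_rot: [0.002, 0.99, 0.141, -0.004]
ft_force: [-5.1, -10.6, 1.6]
gripper_width: 0.015
grasp_force: 5.4
```

View pics/i.png

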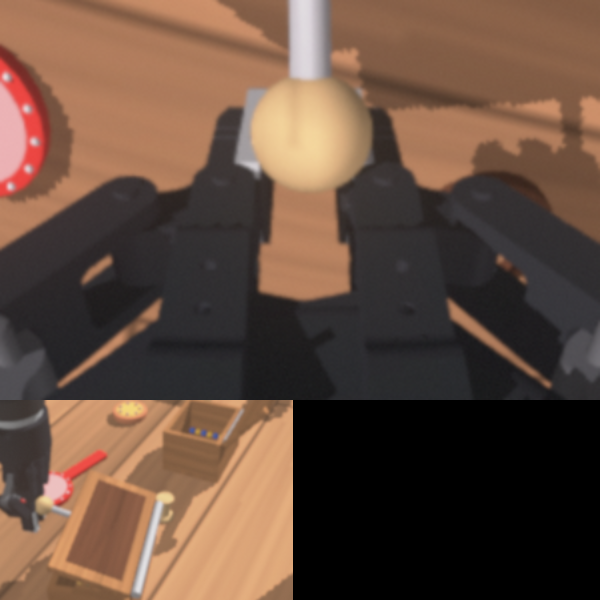

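The bead is still cradled and the flap is nearly half-way down from the last stage. The scene bead is at (253,249.5) and the wrist bead at (325.5,266).

```bash
python3 - <<'E'
from h import *
np.set_printoptions(precision=4,suppress=True)
K,T=P("wrist");R=T[:3,:3];o=-R.T@T[:3,3]
x=(np.array([325.5,266])-K[:2,2])/K[0,0];th=np.linalg.norm(x);d=R.T@np.r_[x/th*np.sin(th),np.cos(th)]
a=atz((253,249.5),"scene",0);b=atz((253,249.5),"scene",1);e=(b-a)/np.linalg.norm(b-a)
s=np.linalg.lstsq(np.c_[d,-e],a-o,rcond=None)[0];X=(o+s[0]*d+a+s[1]*e)/2
h=np.array([.575,-.138,.08]);u=np.array([.96,.281,0]);l=X-h
print(X,l@u,l[2],"q",np.arctan2(l[2],-l@u)-.0437, X-env.observe()["tcp_pos"]+[0,0,.1547])
E
```

```text
[ 0.4534 -0.1752  0.1263] -0.12717482696709864 0.04627152358543603 q 0.30525247448059317 [0.0166 0.0037 0.0171]
```

```bash
python3 -m pendant '[{"tx":-2,"ty":-0.6,"tz":-6.5,"wx":0,"wy":0,"wz":0,"fingers":15},{"tx":-3.8,"ty":-1.1,"tz":-13.1,"wx":0,"wy":0,"wz":0,"fingers":15},{"tx":-5.3,"ty":-1.5,"tz":-19.8,"wx":0,"wy":0,"wz":0,"fingers":15},{"tx":-6.3,"ty":-1.9,"tz":-26.5,"wx":0,"wy":0,"wz":0,"fingers":15},{"tx":-7.1,"ty":-2.1,"tz":-33.4,"wx":0,"wy":0,"wz":0,"fingers":15},{"tx":-7.6,"ty":-2.2,"tz":-40,"wx":0,"wy":0,"wz":0,"fingers":15},{"tx":-7.6,"ty":-2.2,"tz":-42,"wx":0,"wy":0,"wz":0,"fingers":15},{"tx":-7.6,"ty":-2.2,"tz":-43,"wx":0,"wy":0,"wz":0,"fingers":15}]'
python3 -m pendant '[{"tx":-5,"ty":-1.4,"tz":0,"wx":0,"wy":0,"wz":0,"fingers":15},{"tx":-10,"ty":-2.8,"tz":0,"wx":0,"wy":0,"wz":0,"fingers":15},{"tx":-20,"ty":-6,"tz":0,"wx":0,"wy":0,"wz":0,"fingers":15},{"tx":-30,"ty":-8,"tz":0,"wx":0,"wy":0,"wz":0,"fingers":15},{"tx":-40,"ty":-11,"tz":0,"wx":0,"wy":0,"wz":0,"fingers":15},{"tx":-40,"ty":-11,"tz":0,"wx":0,"wy":0,"wz":0,"fingers":15},{"tx":-40,"ty":-11,"tz":0,"wx":0,"wy":0,"wz":0,"fingers":15}]'
```

```text
clock: 7.85
tcp_pos: [0.4289, -0.1811, 0.2205]
ee_rot: [0.002, 0.99, 0.141, -0.004]
ft_force: [-6.4, -11.6, -0.4]
gripper_width: 0.0152
grasp_force: 3.1
clock: 8.43
tcp_pos: [0.3912, -0.191, 0.2221]
ee_rot: [-0.0, 0.99, 0.142, 0.0]
ft_force: [1.0, 0.0, 0.1]
gripper_width: 0.0151
grasp_force: 0.0
```

The fingers are free, with forces at zero. I'll go sideways and up clear of the case, then check.

```bash
python3 -m pendant '[{"tx":0,"ty":-30,"tz":10,"wx":0,"wy":0,"wz":0,"fingers":15},{"tx":0,"ty":-60,"tz":40,"wx":0,"wy":0,"wz":0,"fingers":15},{"tx":0,"ty":-90,"tz":70,"wx":0,"wy":0,"wz":0,"fingers":15},{"tx":0,"ty":-120,"tz":90,"wx":0,"wy":0,"wz":0,"fingers":15},{"tx":0,"ty":-150,"tz":90,"wx":0,"wy":0,"wz":0,"fingers":15},{"tx":0,"ty":-150,"tz":90,"wx":0,"wy":0,"wz":0,"fingers":15},{"tx":0,"ty":-150,"tz":90,"wx":0,"wy":0,"wz":0,"fingers":15},{"tx":0,"ty":-150,"tz":90,"wx":0,"wy":0,"wz":0,"fingers":15}]'
python3 - <<'E'
from h import *
s=eyes.get_image("scene");t=eyes.get_image("top")
f=lambda i,x,y:cv2.resize(i[y:y+150,x:x+250],(500,300))
cv2.imwrite("pics/j.png",cv2.cvtColor(np.vstack([f(s,210,130),f(t,200,80)]),cv2.COLOR_RGB2BGR))
h=np.array([.575,-.138,.08]);u=np.array([.96,.281,0])
for q in(0,.1):
  X=h+u*(-.137*np.cos(q)+.006*np.sin(q))+np.array([0,0,.137*np.sin(q)+.006*np.cos(q)])
  print(q,(proj(X,"scene")-[210,130])*2,(proj(X,"top")-[200,80])*2)
for c in("scene","top"):
  for l in("wide_bead","narrow_flap"):print(c,l,[(np.round(d["position"],3),round(d["confidence"],2)) for d in eyes.boxes_of(l,c)])
E
```

```text
clock: 9.1
tcp_pos: [0.3917, -0.3404, 0.3114]
ee_rot: [-0.001, 0.99, 0.142, -0.0]
ft_force: [-0.3, 0.1, -0.1]
gripper_width: 0.0152
grasp_force: 0.0
0 [ 81.34157717 270.34012427] [403.14118187 302.05317354]
0.1 [ 80.76385294 259.20672894] [405.2849338  299.14640945]
scene wide_bead [(array([ 0.531, -0.172,  0.09 ]), 0.72)]
scene narrow_flap [(array([0.626, 0.156, 0.14 ]), 0.95), (array([ 0.549, -0.195,  0.091]), 0.7), (array([ 0.53 , -0.175,  0.093]), 0.38)]
top wide_bead [(array([ 0.522, -0.154,  0.093]), 0.69)]
top narrow_flap [(array([0.611, 0.167, 0.131]), 0.98)]
```

View pics/j.png

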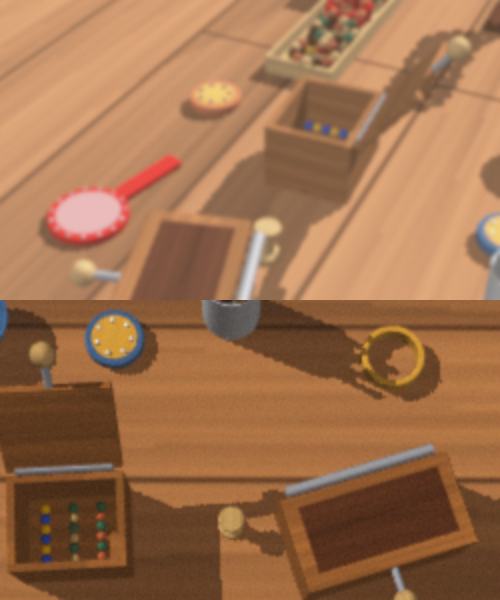

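The bead sits at (82,271) in the scene crop, which matches q = 0 at (81,270). The wide flap is shut, the narrow flap is open and the arm is clear.

```bash
python3 -c "
from bench import job_done
print(job_done())"
```

```text
the job is handed in; nothing more can be done
None
```

The wider case's flap is fully shut and released, the narrower case still stands open, and the job is handed in; the bead slipped partly out of the grip at about 0.7 rad, so I eased the rest down cradled on the fingers (flap speed was not measured directly).

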